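Snap the culture box lid shut all round

TASK

The lid of the culture box is on, but the rim sections on its four sides still stand up. Press each of them down with the fingers until every section has clicked shut, flush with the lid. Leave the box standing where it is, do not lift it, and leave the glassware around it alone.

Things in the scene. Friction and masses are not known exactly. Their poses are not given: they have to be found in the camera images.
- box: clear culture-dish box with a white snap lid, loose on the bench, 0.7 to 1.3 kg. Base 180 mm (x) by 140 mm (y); lid outline 192 by 152 mm, its flat top 78 mm above the bench. Origin: centre of the underside; z up, x along the long side, pointing away from the robot at yaw 0 (yaw within 0.7 rad).
- lid_middle (a point): centre of the lid's top face. The middle panel (120 mm in x by 80 mm in y) and the four corner squares (36 x 36 mm) are already seated and do not move; between the corners, one per side, lie the four rim sections that still stand up.
- near_section (a joint): lid rim section on the short side nearest the robot (box -x): white flap 76 mm long, hinged 60 mm from the box's centre, 36 mm out to its edge. Angle, rad: 0 = standing up (edge 10.5 mm too high), 0.30 = shut, flush with the lid's top, at its stop. Pressed at its press point it resists with up to 12 N, springs back if let go before 0.1, from 0.2 on it snaps shut and stays; above 0.25 is shut.
- near_press (a point): point on the top face of that section, in the middle of its length and 10 mm in from its outer edge, where to press; it moves with the section. With the section shut it lies at (-86, 0, 78) mm in the box's frame.
- far_section (a joint): lid rim section on the short side farthest from the robot (box +x): white flap 76 mm long, hinged 60 mm from the box's centre, 36 mm out to its edge. Angle, rad: 0 = standing up (edge 10.5 mm too high), 0.30 = shut, flush with the lid's top, at its stop. Pressed at its press point it resists with up to 12 N, springs back if let go before 0.1, from 0.2 on it snaps shut and stays; above 0.25 is shut.
- far_press (a point): point on the top face of that section, in the middle of its length and 10 mm in from its outer edge, where to press; it moves with the section. With the section shut it lies at (86, 0, 78) mm in the box's frame.
- left_section (a joint): lid rim section on the long side on the robot's left (box +y): white flap 116 mm long, hinged 40 mm from the box's centre, 36 mm out to its edge. Angle, rad: 0 = standing up (edge 10.5 mm too high), 0.30 = shut, flush with the lid's top, at its stop. Pressed at its press point it resists with up to 12 N, springs back if let go before 0.1, from 0.2 on it snaps shut and stays; above 0.25 is shut.
- left_press (a point): point on the top face of that section, in the middle of its length and 10 mm in from its outer edge, where to press; it moves with the section. With the section shut it lies at (0, 66, 78) mm in the box's frame.
- right_section (a joint): lid rim section on the long side on the robot's right (box -y): white flap 116 mm long, hinged 40 mm from the box's centre, 36 mm out to its edge. Angle, rad: 0 = standing up (edge 10.5 mm too high), 0.30 = shut, flush with the lid's top, at its stop. Pressed at its press point it resists with up to 12 N, springs back if let go before 0.1, from 0.2 on it snaps shut and stays; above 0.25 is shut.
- right_press (a point): point on the top face of that section, in the middle of its length and 10 mm in from its outer edge, where to press; it moves with the section. With the section shut it lies at (0, -66, 78) mm in the box's frame.
- flask: glass conical flask with a foil cap, 72 mm wide at the foot, 112 mm high, loose, standing upright near the box; origin at the centre of its underside. Not part of the job.
- bottle: amber bottle, 60 mm wide, 130 mm high, loose, standing upright near the box; origin at the centre of its underside. Not part of the job.
- beaker: glass beaker, 68 mm wide, 85 mm high, loose, standing upright near the box; origin at the centre of its underside. Not part of the job.
There are look-alikes about, which are no part of the job. There is more than one size of the box; the job needs the larger.

How it is judged (in metres and radians):
At the end, for the whole second after the job is handed in: All four rim sections are shut (section angle above 0.25 rad of 0.30); the box stands level on the bench, at rest, within 40 mm of where it was; flask, bottle and beaker stand upright within 30 mm of where they were (value of joint each of near_section, far_section, left_section, right_section above 0.25 rad and distance of box from where it was at the start of the episode below 0.04 m and height (world z) of box below 0.006 m and angle between box's own z axis and vertical below 0.05 rad and linear speed of box below 0.02 m/s and distance of each of flask, bottle, beaker from where it was at the start of the episode below 0.03 m and angle between each of flask, bottle, beaker's own z axis and vertical below 0.15 rad); the robot touches nothing.
It fails at once if the box or its lid was pressed with the arm or the body of the gripper instead of the fingers (contact force between the arm and box above 15 N).
It fails at once if the box was lifted off the bench or tipped (height (world z) of box above 0.012 m or angle between box's own z axis and vertical above 0.12 rad).
It fails at once if the box was pushed or carried away from its place (more than 40 mm) (distance of box from where it was at the start of the episode above 0.04 m).
It fails at once if a piece of glassware was knocked over, lifted or moved by more than 30 mm (distance of any of flask, bottle, beaker from where it was at the start of the episode above 0.03 m or angle between any of flask, bottle, beaker's own z axis and vertical above 0.3 rad).
It also fails if it takes over 48 s, if anything falls off the work surface, if the arm or the gripper's body presses on something with over 40 N, if the wrist force passes 120 N, or if a joint passes its speed limit or range.

ROBOT

A 6-joint arm with a two-finger parallel gripper is mounted at the origin on the work surface. World frame = base frame: x ahead of the robot, y to its left, z up, the work surface at z = 0. Lengths are in m, angles in degrees, forces in N, time in s.
With the tool pointing down it reaches from about 0.25 to 0.725 m from the base axis. Payload 9.7 kg.
Tool frame: the origin (TCP) lies at the very end of the fingers, on their centre line; the grasp point (between the pads) lies 19 mm behind it; z points along the fingers, y is the line along which they close (so a half turn about z gives the same grasp; the last joint's range is limited). The gripper opens to 85 mm and grips with 20 to 120 N. Pads are 22 mm wide; open, the fingers measure 114 mm over their backs; the gripper's body (76 mm by 85 mm) begins 54 mm behind the grasp point. The pads swing forward as they close: fully open they stand 13 mm farther back than shut.
Start: joints at [67.552, 4.979, 10.078, 95.1, 0, 90], TCP at [0.21, 0.508, 0.201] pointing down, gripper open.
Joint ranges: [-179.16, 179.16], [-48.56, 103.87], [-65.8, 70.77], [-126.05, 130.52], [-82.76, 87.17], [-180, 180]. Speed limits (degrees/s): [127.2, 127.2, 147.25, 180, 180, 180].

INTERFACE

Orientations are given as [roll, pitch, yaw] about the fixed x, y, z axes, in that order (R = Rz(yaw) Ry(pitch) Rx(roll)).
In Python, from workcell import bot, viewer, finder gives the robot as it stands. The module is installed in compiled form; this text tells all that it offers.
- The arm moves only by the shell command python3 -m inch 'ROWS' [FORCE]. ROWS is JSON, a list that holds one entry, the list of rows, each a list of 7 numbers: the opening in per cent of the stroke, from 0 (shut) to 100 (fully open), then the shift along the tool's x, y, z in mm, then the turn, a rotation vector about the tool's x, y, z in degrees. In form: [[[grip, tx, ty, tz, ax, ay, az], ...]]. A call has 1 to 8 rows; each row shifts and turns the commanded pose from where the row before left it, along the tool's axes as they then stand; what a row does not reach is not made up. A row lasts 1/8 s, in which the tool goes at most 62.5 mm and 10.7 degrees, less where a joint would pass 70% of its speed; a pose out of reach is approached as far as the arm can. A call with a gripper value outside its range is refused whole. The fingers move at their own pace and stop on an object; FORCE is the grip in N (left out, the last holds). Time passes only in rows, so rows that do not move let the fingers close. It gives the time, the measured TCP pose, the force, the opening and the grip force at its end, in the units of the state.
- bot.get_obs(): the state, without advancing time (a new reading comes with each control period).
- viewer.camera(name): name is "scene" or "top"; returns a dict with "pixels" (420x560x3 uint8, red, green, blue), "vfov" (degrees; the focal length in pixels is half the picture's height over the tangent of half this angle, whatever the lens; pixels are square), "cx", "cy" (the principal point, pixels), "k1" (the pictures are not rectified: a ray, as slopes to the right and down, at radius r is drawn at 1 + k1 r^2 times it, then the intrinsics apply), "R" (3x3) and "t" (3): a world point X has camera coordinates R X + t. Camera axes: x right, y down, z forward; pixel columns grow to the right and rows downward; lengths in m; the calibration is good to about 2 mm. A picture is of the moment at which its call begins. There is no depth.
- bot.job_done(): hands the job in; it is judged then, once.
Trained networks look in the newest picture that a camera, given by its name, has taken for a name from the list of things; names that differ only in an ending like _2 or _b are one class to them, and where a whole thing is asked for, a point or a joint stands for the part that bears it (a point fixed in the world has none). Each returns a list of dicts, best first, with "conf" (0 to 1); they miss things now and then, are a little off and sometimes report something else, mostly with a low value. They report only what shows in the picture. A call takes as long as a camera call. They do not tell look-alikes from the thing itself.
- finder.outline_of(camera, thing): "pixels" (420x560 bool, what is visible of it) and "extent" ([centre column, centre row, width, height] in pixels, round what is visible of it).
- finder.mark_of(camera, thing): "position" ([column, row] in pixels: a listed point, or the origin of a listed thing).
The state is a dict: "time": time; "q": joint angles; "qd": joint speeds; "joint_efforts": joint torques, N m; "ee_pos": TCP position; "tcp_rot": TCP orientation; "wrist_force": force on the tool from outside, world axes, zero at the start; "torque": the same for the moment, N m; "opening": finger opening in m; "grasp_force": force on a finger pad.
Only numpy, scipy, OpenCV 4.12 (cv2) and the standard library are available. Lean on these libraries where they do the work, as an engineer would, in place of code of your own. Each camera call takes 0.05 s, during which the arm holds its last target. There are 200 camera calls.

## Working session

There is one attempt and no reset: what is moved stays moved. The work goes in short steps, Python scripts to look and compute and a shell command to move; the robot and the scene stay as the last step left them, time stands still between calls to the robot, and variables do not carry over. Pictures are saved under pics/ and viewed, at most 10 in all, crops included, and the job is handed in when it is done.

```bash
mkdir -p pics; cat > h.py <<'E'
import numpy as np, cv2
from workcell import bot, viewer, finder
names=["box","lid_middle","near_press","far_press","left_press","right_press","flask","bottle","beaker"]
def ray(c,uv):
    H=c["pixels"].shape[0]; f=H/2/np.tan(np.radians(c["vfov"])/2)
    K=np.array([[f,0,c["cx"]],[0,f,c["cy"]],[0,0,1]])
    n=cv2.undistortPointsIter(np.array([[uv]],float),K,np.array([c["k1"],0,0,0,0.]),None,None,(3,50,1e-10))[0,0] if hasattr(cv2,'undistortPointsIter') else cv2.undistortPoints(np.array([[uv]],float),K,np.array([c["k1"],0,0,0,0.]))[0,0]
    R=np.array(c["R"]);t=np.array(c["t"])
    return -R.T@t, R.T@np.array([n[0],n[1],1])
def at_z(c,uv,z):
    o,d=ray(c,uv); return o+d*(z-o[2])/d[2]
def proj(c,X):
    H=c["pixels"].shape[0]; f=H/2/np.tan(np.radians(c["vfov"])/2)
    p=np.array(c["R"])@np.array(X)+np.array(c["t"]); s=p[:2]/p[2]; s=s*(1+c["k1"]*(s@s))
    return s*f+[c["cx"],c["cy"]]
E
cat > a.py <<'E'
from h import *
np.set_printoptions(precision=3,suppress=True)
for cam in("top","scene"):
    c=viewer.camera(cam); cv2.imwrite(f"pics/{cam}1.png",c["pixels"][:,:,::-1])
    print(cam, -np.array(c["R"]).T@np.array(c["t"]))
    for n in names:
        z=0 if n in("box","flask","bottle","beaker") else .078 if n=="lid_middle" else .086
        for m in finder.mark_of(cam,n)[:4]: print(n,round(m["conf"],2),np.array(m["position"]),at_z(c,m["position"],z)[:2])
print(bot.get_obs())
E
python3 a.py
```

```text
top [0.38  0.001 1.182]
box 0.8 [334.  268.6] [ 0.364 -0.15 ]
box 0.56 [305.5 189.2] [ 0.599 -0.073]
lid_middle 0.69 [335.8 268.8] [ 0.364 -0.144]
lid_middle 0.61 [312.2 185.3] [ 0.595 -0.087]
near_press 0.85 [319.7 212.3] [ 0.518 -0.105]
near_press 0.57 [359.5 263. ] [ 0.378 -0.208]
far_press 0.67 [292.3 159.6] [ 0.667 -0.033]
left_press 0.68 [291.8 201.3] [ 0.55  -0.029]
left_press 0.57 [342.  286.7] [ 0.316 -0.158]
right_press 0.66 [328.9 173.9] [ 0.625 -0.133]
right_press 0.59 [329.6 254. ] [ 0.404 -0.128]
flask 0.89 [156.8 248.8] [0.43  0.366]
bottle 0.61 [154.1 191.6] [0.6   0.378]
beaker 0.58 [405.8 222.6] [ 0.494 -0.366]
scene [ 1.341 -0.164  1.16 ]
box 0.72 [216.1 193.3] [ 0.377 -0.148]
box 0.55 [256.6 255. ] [ 0.6   -0.076]
lid_middle 0.91 [211.1 176.2] [ 0.381 -0.154]
lid_middle 0.73 [253.3 238.9] [ 0.602 -0.081]
lid_middle 0.52 [277.9 219.9] [ 0.56  -0.011]
near_press 0.96 [230.2 212.5] [ 0.517 -0.123]
near_press 0.64 [190.9 182.8] [ 0.399 -0.209]
far_press 0.78 [278.4 256.1] [ 0.669 -0.033]
far_press 0.61 [234.8 164.2] [ 0.36  -0.086]
left_press 0.87 [278.5 220. ] [ 0.566 -0.011]
left_press 0.27 [234.4 246.5] [ 0.62  -0.129]
right_press 0.95 [235.7 247.7] [ 0.624 -0.127]
right_press 0.61 [216.6 188.6] [ 0.433 -0.146]
flask 0.64 [237.  248.4] [ 0.569 -0.121]
flask 0.56 [401.  175.8] [0.427 0.374]
bottle 0.77 [421.1 221.6] [0.591 0.372]
beaker 0.96 [142.3 242.8] [ 0.5  -0.36]
{'time': 1.0, 'q': array([67.553,  4.98 , 10.077, 95.099,  0.001, 90.   ]), 'qd': array([ 0.054,  0.028,  0.005, -0.081, -0.049,  0.038]), 'joint_efforts': array([ -0.002, -52.011,  46.486,   0.002,  -0.   ,   0.   ]), 'ee_pos': array([0.21 , 0.508, 0.201]), 'tcp_rot': array([-179.997,   -0.001,  157.552]), 'wrist_force': array([-0.136, -0.054,  0.147]), 'torque': array([ 0.045, -0.054,  0.018]), 'grasp_force': 0.0, 'opening': 0.08529229130653974}
```

View pics/top1.png

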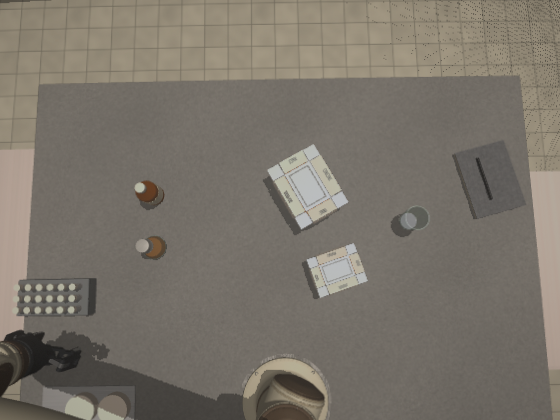

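View pics/scene1.png

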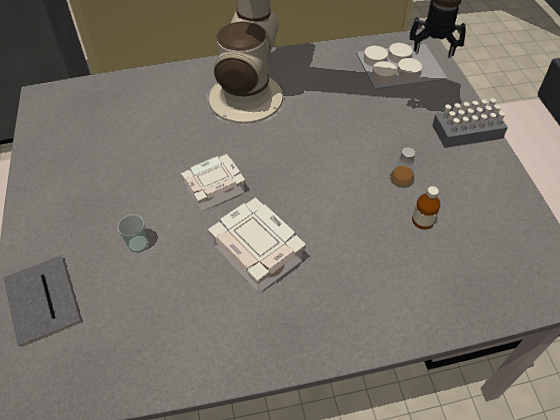

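Top view: two white-lidded boxes, one at (307,187) and one at (337,270). The first is visibly bigger and so fits "the larger". I'll fit its pose and confirm in a crop.

```bash
cat > b.py <<'E'
from h import *
from scipy.optimize import least_squares
np.set_printoptions(precision=4,suppress=True)
P={"lid_middle":(0,0,.078),"near_press":(-.0848,0,.0857),"far_press":(.0848,0,.0857),"left_press":(0,.0648,.0857),"right_press":(0,-.0648,.0857),"box":(0,0,0)}
C={};D=[]
c0=np.array([.597,-.082])
for cam in("top","scene"):
    C[cam]=viewer.camera(cam)
    for n,p in P.items():
        for m in finder.mark_of(cam,n):
            w=at_z(C[cam],m["position"],p[2])[:2]
            if m["conf"]>.5 and np.linalg.norm(w-c0)<.11: D.append((cam,n,p,m["position"]))
def W(x,p):
    c,s=np.cos(x[2]),np.sin(x[2]); return [x[0]+c*p[0]-s*p[1],x[1]+s*p[0]+c*p[1],p[2]]
f=lambda x:np.concatenate([proj(C[a],W(x,p))-m for a,n,p,m in D])
r=least_squares(f,[.597,-.082,.5],loss="soft_l1",f_scale=2)
x=r.x;print(x,np.degrees(x[2]));print([(a,n,(proj(C[a],W(x,p))-m).round(1)) for a,n,p,m in D])
for cam in C:
  for o in finder.outline_of(cam,"box"):
    e=o["extent"]
    print(cam,o["conf"],e,o["pixels"].sum(),[(w*1000).round() for w in cv2.minAreaRect(np.array([at_z(C[cam],(u,v),.08)[:2] for v,u in np.argwhere(o["pixels"])],np.float32))[1:2]])
ims=[]
for cam,(u,v) in(("top",(215,120)),("scene",(150,130))):
    k=4;im=cv2.resize(C[cam]["pixels"][v:v+190 if cam=="top" else v+190,u:u+190,::-1],None,fx=3,fy=3,interpolation=cv2.INTER_CUBIC)[:, :]
    def q(p): return tuple(int(t) for t in ((proj(C[cam],W(x,p))-[u,v]+.5)*3))
    for n,p in P.items(): cv2.circle(im,q(p),4,(0,0,255),1)
    L=[q((a*.096,b*.076,.078)) for a,b in((1,1),(1,-1),(-1,-1),(-1,1))]
    for i in range(4): cv2.line(im,L[i],L[(i+1)%4],(0,200,0),1)
    ims.append(cv2.resize(im,(400,400)))
cv2.imwrite("pics/crop1.png",np.hstack(ims))
E
python3 b.py
```

```text
[ 0.5965 -0.0732  0.5287] 30.29167275633396
[('top', 'lid_middle', array([-4.2,  0.4])), ('top', 'near_press', array([ 0.4, -0.7])), ('top', 'far_press', array([0.6, 0.5])), ('top', 'left_press', array([-0.3, -0.4])), ('top', 'left_press', array([-22.1,  10.8])), ('top', 'right_press', array([ 2.5, -1.1])), ('top', 'box', array([ 0.9, -0.5])), ('scene', 'lid_middle', array([1.1, 2. ])), ('scene', 'near_press', array([ 1.7, -2.7])), ('scene', 'far_press', array([-1.4, -2.7])), ('scene', 'left_press', array([-2.1,  1.7])), ('scene', 'right_press', array([2.1, 0.8])), ('scene', 'box', array([-3.5,  0.6]))]Traceback (most recent call last):
  File "b.py", line 21, in <module>
    print(cam,o["conf"],e,o["pixels"].sum(),[(w*1000).round() for w in cv2.minAreaRect(np.array([at_z(C[cam],(u,v),.08)[:2] for v,u in np.argwhere(o["pixels"])],np.float32))[1:2]])
                                             ^^^^^^^^^^^^^^
AttributeError: 'tuple' object has no attribute 'round'. Did you mean: 'count'?
```

```bash
sed -i 's/\[(w\*1000).round() for w in \(cv2.*\)\[1:2\]\])/\1[1])/' b.py; sed -i 's/hstack(ims)/hstack(ims)/' b.py; python3 b.py
```

```text
[ 0.5942 -0.0704  0.5116] 29.313271442338305
[('top', 'lid_middle', array([-6.2, -1.4])), ('top', 'near_press', array([ 0.7, -0.3])), ('top', 'far_press', array([0.6, 0.1])), ('top', 'left_press', array([-3.6, -1.2])), ('top', 'box', array([1.3, 1. ])), ('scene', 'lid_middle', array([2.4, 0.4])), ('scene', 'near_press', array([ 3.6, -2.1])), ('scene', 'far_press', array([ 1.7, -1. ])), ('scene', 'left_press', array([-1.7,  0.9])), ('scene', 'left_press', array([ -1.7, -36.8])), ('scene', 'right_press', array([-2.9,  1.3])), ('scene', 'right_press', array([-21.4,  14.2])), ('scene', 'box', array([ 0.3, -2.4]))]
top 0.68 [308.3, 186.4, 85.0, 83.9] 3926 (0.1992609202861786, 0.1596052199602127)
top 0.57 [336.6, 269.1, 62.8, 55.2] 2104 (0.11459246277809143, 0.14158965647220612)
scene 0.77 [214.8, 183.0, 59.0, 53.6] 2248 (0.14911481738090515, 0.1480393409729004)
scene 0.7 [257.2, 246.6, 95.6, 95.5] 5287 (0.2241058349609375, 0.1744077056646347)
scene 0.63 [235.8, 251.2, 45.5, 37.7] 783 (0.12281396985054016, 0.044722359627485275)
```

View pics/crop1.png

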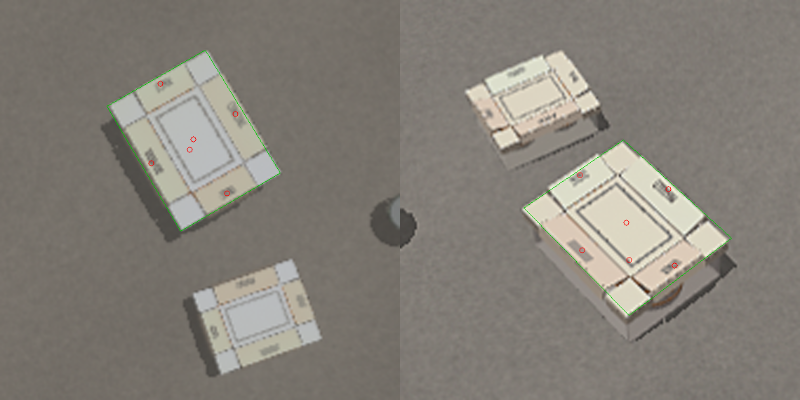

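The crop confirms it. The box at (307,187) in the top view measures about 199 x 160 mm, and the outline drawn for the 192 x 152 lid matches it. The other, at (337,270), is only about 142 x 115. The pose is (0.595, -0.072) with yaw 29.6°. I'll turn the tool by 38° so that tool x = box y and tool y = box x, closing the fingers as it turns.

```bash
python3 -m inch '[[[0,0,0,0,0,0,9.5],[0,0,0,0,0,0,9.5],[0,0,0,0,0,0,9.5],[0,0,0,0,0,0,9.5],[0,-40,0,0,0,0,0],[0,-40,0,0,0,0,0],[0,-40,0,0,0,0,0],[0,-40,0,0,0,0,0]]]' 40
python3 -m inch '[[[0,-50,6,0,0,0,0],[0,-50,6,0,0,0,0],[0,-50,6,0,0,0,0],[0,-50,6,0,0,0,0],[0,-50,6,0,0,0,0],[0,-50,6,0,0,0,0],[0,-50,6,0,0,0,0],[0,-50,6,0,0,0,0]]]'
cat > s.py <<'E'
from h import *
import sys
o=bot.get_obs();x=np.array([.595,-.072,np.radians(29.6)])
d=np.array(o["ee_pos"])[:2]-x[:2];c,s=np.cos(x[2]),np.sin(x[2])
print("t",o["time"],"boxframe mm",(np.array([c*d[0]+s*d[1],-s*d[0]+c*d[1],o["ee_pos"][2]])*1000).round(1),"rot",o["tcp_rot"].round(2),"F",o["wrist_force"].round(1),"open",o["opening"])
E
python3 s.py
```

```text
time: 3.55
ee_pos: [0.2894, 0.368, 0.2012]
tcp_rot: [180.0, -0.0, 119.6]
wrist_force: [0.9, 0.3, 0.3]
opening: 0.0004
grasp_force: 0.0
time: 4.55
ee_pos: [0.5288, 0.0433, 0.2013]
tcp_rot: [180.0, 0.0, 119.5]
wrist_force: [-0.7, 1.1, -0.1]
opening: -0.0001
grasp_force: 0.0
t 4.55 boxframe mm [ -0.6 133.  201.3] rot [1.7998e+02 1.0000e-02 1.1954e+02] F [-0.7  1.1 -0.1] open -0.00011778800456958523
```

```bash
python3 -m inch '[[[0,-35,0,0,0,0,0],[0,-36,0,0,0,0,0],[0,0,0,40,0,0,0],[0,0,0,40,0,0,0],[0,0,0,20,0,0,0],[0,0,0,0,0,0,0],[0,0,0,0,0,0,0]]]'; python3 s.py
python3 - <<'E'
from h import *
ims=[]
for cam,(u,v) in(("top",(250,120)),("scene",(190,150))):
    c=viewer.camera(cam); ims.append(cv2.resize(c["pixels"][v:v+130,u:u+130,::-1],(400,400),interpolation=cv2.INTER_CUBIC))
cv2.imwrite("pics/crop2.png",np.hstack(ims))
E
```

```text
time: 5.42
ee_pos: [0.5635, -0.0169, 0.1024]
tcp_rot: [179.9, 0.0, 119.6]
wrist_force: [0.6, -0.1, 0.3]
opening: -0.0001
grasp_force: 0.0
t 5.425 boxframe mm [ -0.2  63.5 102.4] rot [1.7993e+02 4.0000e-02 1.1956e+02] F [ 0.6 -0.1  0.3] open -9.086819357982079e-05
```

View pics/crop2.png

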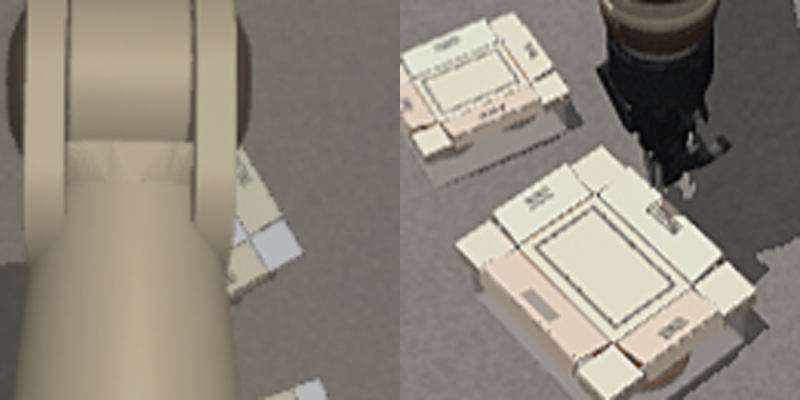

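The scene crop shows the closed fingertips at about (685,190), just above and behind the left section's label at (662,215). That fits a tip still 20 mm above it, so I press down.

```bash
python3 -m inch '[[[0,-2,0,8,0,0,0],[0,0,0,4,0,0,0],[0,0,0,4,0,0,0],[0,0,0,3,0,0,0]]]'; python3 -m inch '[[[0,0,0,2,0,0,0],[0,0,0,2,0,0,0],[0,0,0,1,0,0,0],[0,0,0,0,0,0,0]]]'; python3 s.py
```

```text
time: 6.02
ee_pos: [0.5639, -0.0186, 0.0818]
tcp_rot: [-180.0, -0.0, 119.6]
wrist_force: [-0.9, -0.8, -0.1]
opening: 0.0
grasp_force: 0.0
time: 6.52
ee_pos: [0.564, -0.0187, 0.0772]
tcp_rot: [-180.0, 0.0, 119.6]
wrist_force: [-0.6, -0.1, 0.7]
opening: -0.0001
grasp_force: 0.0
t 6.525 boxframe mm [-0.6 61.7 77.2] rot [-180.      0.    119.55] F [-0.6 -0.1  0.7] open -8.441751415250555e-05
```

```bash
python3 -m inch '[[[0,0,0,1,0,0,0],[0,0,0,0,0,0,0]]]';  python3 -m inch '[[[0,0,0,1,0,0,0],[0,0,0,0,0,0,0]]]'
python3 - <<'E'
from h import *
ims=[]
for cam,(u,v) in(("top",(250,120)),("scene",(190,150))):
    c=viewer.camera(cam); ims.append(cv2.resize(c["pixels"][v:v+130,u:u+130,::-1],(400,400),interpolation=cv2.INTER_CUBIC))
cv2.imwrite("pics/crop3.png",np.hstack(ims))
E
```

```text
time: 6.78
ee_pos: [0.564, -0.0186, 0.0762]
tcp_rot: [180.0, -0.0, 119.6]
wrist_force: [-0.3, 0.7, -0.5]
opening: 0.0
grasp_force: 0.0
time: 7.02
ee_pos: [0.5639, -0.0186, 0.0751]
tcp_rot: [-180.0, -0.0, 119.6]
wrist_force: [0.2, -0.1, -0.3]
opening: -0.0003
grasp_force: 0.0
```

View pics/crop3.png

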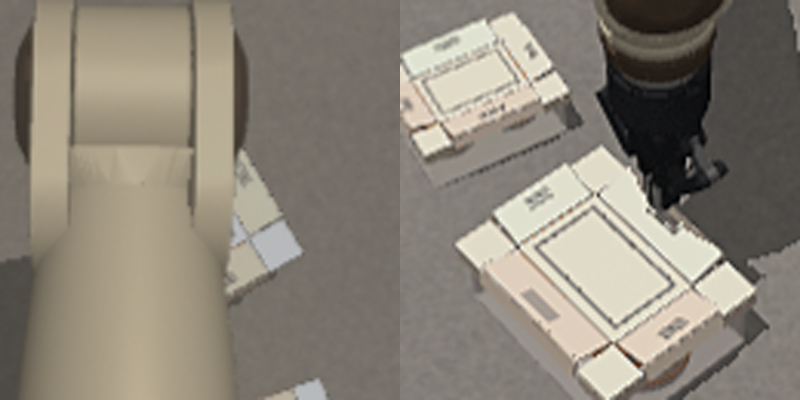

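The tip now covers the label at about (665,205) but there is no force yet. I keep going in small steps.

```bash
for i in 1 2; do python3 -m inch '[[[0,0,0,1,0,0,0],[0,0,0,0,0,0,0]]]' | grep -E "ee_pos|wrist"; done
python3 - <<'E'
from h import *
ims=[]
for cam,(u,v,w) in(("scene",(230,170,60)),("scene",(190,150,130))):
    c=viewer.camera(cam); ims.append(cv2.resize(c["pixels"][v:v+w,u:u+w,::-1],(400,400),interpolation=cv2.INTER_CUBIC))
    o=bot.get_obs(); print(proj(c,o["ee_pos"]), [(m["conf"],m["position"]) for m in finder.mark_of(cam,"left_press")])
cv2.imwrite("pics/crop4.png",np.hstack(ims))
E
```

```text
ee_pos: [0.5639, -0.0187, 0.0741]
wrist_force: [0.2, 0.1, -0.0]
ee_pos: [0.5639, -0.0186, 0.0731]
wrist_force: [0.4, 0.8, 0.3]
[275.30078884 222.99626166] [(0.8, [205.0, 161.8]), (0.77, [277.3, 217.4])]
[275.30811327 222.98931115] [(0.68, [278.3, 219.6]), (0.5, [204.5, 163.6]), (0.23, [421.9, 223.8])]
```

View pics/crop4.png

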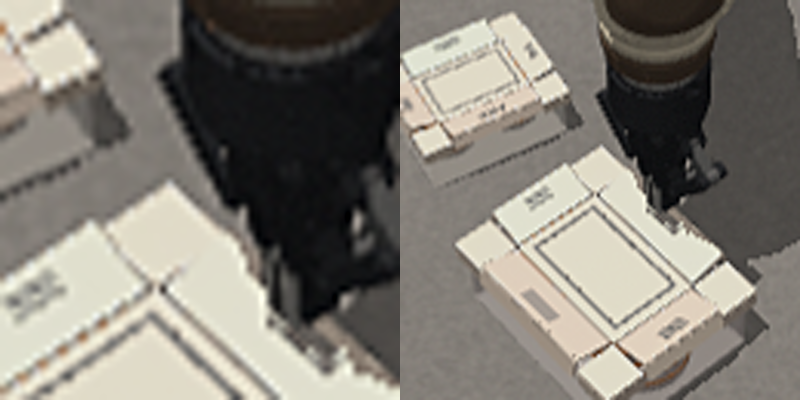

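```bash
for i in 1 2; do python3 -m inch '[[[0,0,0,1,0,0,0],[0,0,0,0,0,0,0]]]' | grep -E "ee_pos|wrist"; done; python3 -c "
from h import *
o=bot.get_obs();print(o['wrist_force'],o['torque'],o['joint_efforts'],o['opening'])"
```

```text
ee_pos: [0.5639, -0.0186, 0.0721]
wrist_force: [0.2, -0.8, 0.4]
ee_pos: [0.5639, -0.0187, 0.0711]
wrist_force: [-0.6, 0.8, 0.2]
[-0.585872    0.78419297  0.19407055] [-0.02927336 -0.04805638 -0.02894173] [ 1.46501998e-04 -5.38973236e+01  4.68631661e+01 -2.37729878e-02
 -1.72204414e-04  6.80563130e-05] 0.00012039495108887245
```

```bash
for i in 1 2 3; do python3 -m inch '[[[0,0,0,1,0,0,0],[0,0,0,0,0,0,0]]]' | grep -E "ee_pos|wrist"; done; python3 - <<'E'
from h import *
from scipy.optimize import least_squares
np.set_printoptions(precision=2,suppress=True)
ims=[]
for cam,(u,v,w) in(("scene",(205,190,110)),("top",(250,120,110))):
    c=viewer.camera(cam); im=cv2.resize(c["pixels"][v:v+w,u:u+w,::-1],(400,400),interpolation=cv2.INTER_CUBIC)
    ims.append(im); print(proj(c,bot.get_obs()["ee_pos"]))
cv2.imwrite("pics/crop5.png",cv2.resize(ims[0],(600,600)))
E
```

```text
ee_pos: [0.5639, -0.0187, 0.0701]
wrist_force: [0.0, 0.5, 0.7]
ee_pos: [0.5639, -0.0186, 0.0691]
wrist_force: [0.2, 0.6, -0.3]
ee_pos: [0.5639, -0.0187, 0.0681]
wrist_force: [-0.2, 0.5, 0.2]
[275.33 224.18]
[287.82 197.39]
```

View pics/crop5.png

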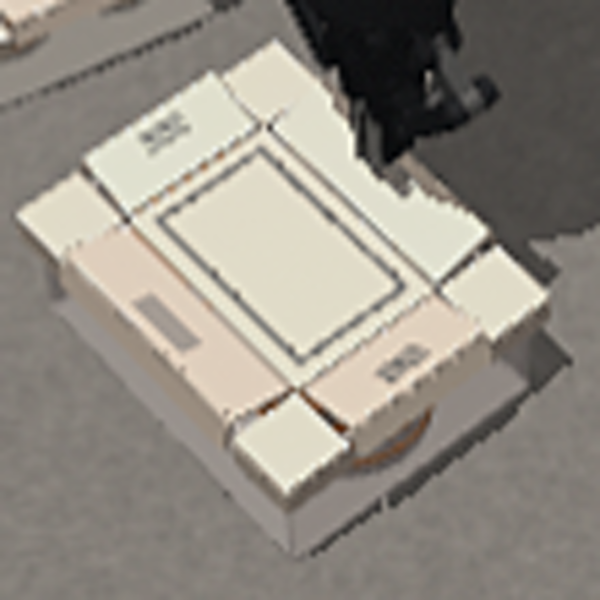

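The visible tip, at about (390,165) in this crop, sits a few pixels above the projected TCP, with its shadow on the section. So the real tip is higher than the TCP reading and I keep stepping down.

```bash
for i in 1 2 3 4; do python3 -m inch '[[[0,0,0,1,0,0,0],[0,0,0,0,0,0,0]]]' | grep -E "ee_pos|wrist"; done; 
```

```text
ee_pos: [0.5639, -0.0187, 0.0671]
wrist_force: [-0.4, -0.2, -0.3]
ee_pos: [0.5639, -0.0187, 0.0661]
wrist_force: [-0.6, 0.3, 0.0]
ee_pos: [0.5639, -0.0187, 0.0651]
wrist_force: [-0.3, -0.4, -0.7]
ee_pos: [0.5639, -0.0186, 0.0641]
wrist_force: [-0.9, -0.8, 0.8]
```

```bash
python3 - <<'E'
from h import *
c=viewer.camera("scene");u,v,w,k=250,190,50,12
im=cv2.resize(c["pixels"][v:v+w,u:u+w,::-1],None,fx=k,fy=k,interpolation=cv2.INTER_NEAREST)
x=[.595,-.072,np.radians(29.6)];cc,s=np.cos(x[2]),np.sin(x[2])
def q(X): return tuple(int(t) for t in (proj(c,X)-[u,v]+.5)*k)
def B(p): return [x[0]+cc*p[0]-s*p[1],x[1]+s*p[0]+cc*p[1],p[2]]
for pts,col in(([(-.096,.076,.078),(.096,.076,.078)],(0,255,0)),([(-.058,.0744,.0885),(.058,.0744,.0885)],(255,0,0)),([(-.058,.04,.078),(.058,.04,.078)],(255,0,0))):
    cv2.line(im,q(B(pts[0])),q(B(pts[1])),col,1)
e=bot.get_obs()["ee_pos"]
for dz,col in((0,(0,0,255)),(.02,(255,0,255))): cv2.circle(im,q(np.array(e)+[0,0,dz]),5,col,2)
cv2.imwrite("pics/crop6.png",im)
print(bot.get_obs()["joint_efforts"].round(2), bot.get_obs()["q"].round(3))
E
```

```text
[-0.000e+00 -5.390e+01  4.677e+01 -1.000e-02 -0.000e+00 -0.000e+00] [-1.8950e+00  6.4280e+00 -3.5030e+00  8.0074e+01  2.0000e-03  5.8555e+01]
```

View pics/crop6.png

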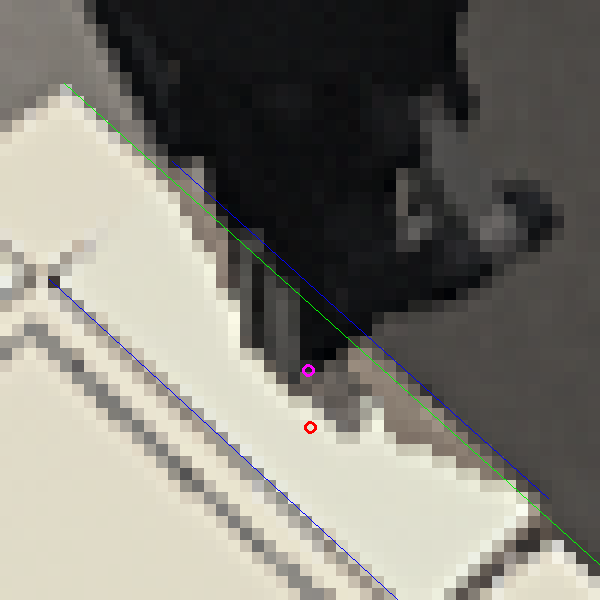

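The tips end about 18–20 mm above the reported TCP (magenta mark), next to the label at (345,400). Contact should come very soon.

```bash
for i in 1 2 3 4 5 6; do python3 -m inch '[[[0,0,0,1,0,0,0],[0,0,0,0,0,0,0]]]' | grep -E "ee_pos|wrist"|tr '\n' ' '; done; 
```

```text
ee_pos: [0.5639, -0.0186, 0.0631] wrist_force: [0.1, -0.1, 0.6] ee_pos: [0.5639, -0.0187, 0.0621] wrist_force: [-0.3, 0.2, 0.3] ee_pos: [0.5639, -0.0187, 0.0611] wrist_force: [-0.4, 0.7, 1.0] ee_pos: [0.5639, -0.0187, 0.0601] wrist_force: [-0.9, -0.1, -1.1] ee_pos: [0.5639, -0.0187, 0.0591] wrist_force: [-0.5, 0.1, -0.1] ee_pos: [0.5639, -0.0186, 0.0581] wrist_force: [0.3, 0.4, 0.1]
```

```bash
for i in 1 2 3 4; do python3 -m inch '[[[0,0,0,1.5,0,0,0],[0,0,0,0,0,0,0]]]' | grep -E "time|ee_pos|wrist"|tr '\n' ' '; done; 
```

```text
time: 11.98 ee_pos: [0.564, -0.0186, 0.0567] wrist_force: [0.4, 0.1, -0.1] time: 12.22 ee_pos: [0.5641, -0.0185, 0.056] wrist_force: [-2.4, 1.0, 5.7] time: 12.48 ee_pos: [0.5641, -0.0183, 0.0551] wrist_force: [-5.1, 1.2, 11.3] time: 12.72 ee_pos: [0.5642, -0.0183, 0.0539] wrist_force: [-4.2, 3.1, 12.0]
```

Contact at last, at TCP z = 0.0567. I keep pressing.

```bash
for i in 1 2 3 4 5; do python3 -m inch '[[[0,0,0,1.5,0,0,0],[0,0,0,0,0,0,0]]]' | grep -E "time|ee_pos|wrist"|tr '\n' ' '; done; 
```

```text
time: 12.98 ee_pos: [0.5643, -0.0182, 0.0523] wrist_force: [-4.0, 2.0, 11.0] time: 13.22 ee_pos: [0.5642, -0.0182, 0.0499] wrist_force: [-2.1, 3.3, 5.0] time: 13.48 ee_pos: [0.5642, -0.0186, 0.0478] wrist_force: [0.5, 1.9, 2.1] time: 13.72 ee_pos: [0.5643, -0.0186, 0.0476] wrist_force: [-4.1, 1.9, 12.4] time: 13.98 ee_pos: [0.5644, -0.0185, 0.0475] wrist_force: [-7.7, 2.8, 22.5]
```

The force peaked at 12 N, dropped to 2 N, then rose hard against a stop at z≈0.0477, so the left section has snapped shut. Next is the right section.

```bash
python3 -m inch '[[[0,0,0,-18,0,0,0],[0,0,0,-18,0,0,0],[0,-31,0,0,0,0,0],[0,-31,0,0,0,0,0],[0,-31,0,0,0,0,0],[0,-31,0,0,0,0,0],[0,0,0,10,0,0,0],[0,0,0,8,0,0,0]]]' | grep -E "time|wrist"; python3 s.py
for i in 1 2 3; do python3 -m inch '[[[0,0,0,1.5,0,0,0],[0,0,0,1,0,0,0],[0,0,0,1,0,0,0]]]'| grep -E "time|ee_pos|wrist"|tr '\n' ' '; done
```

```text
time: 14.98
wrist_force: [-0.6, -1.0, 0.2]
t 14.975 boxframe mm [ -1.  -61.8  61.9] rot [-1.7995e+02 -5.0000e-02  1.1954e+02] F [-0.6 -1.   0.2] open -0.00038552541528073017
time: 15.35 ee_pos: [0.6252, -0.1261, 0.0596] wrist_force: [0.2, -0.4, 0.3] time: 15.72 ee_pos: [0.6252, -0.1266, 0.0558] wrist_force: [-1.6, -0.8, 4.2] time: 16.1 ee_pos: [0.6256, -0.1268, 0.0543] wrist_force: [-4.3, -0.5, 15.0]
```

```bash
for i in 1 2 3 4; do python3 -m inch '[[[0,0,0,1,0,0,0],[0,0,0,1,0,0,0],[0,0,0,0,0,0,0]]]'| grep -E "time|ee_pos|wrist"|tr '\n' ' '; done
```

```text
time: 16.48 ee_pos: [0.6258, -0.1272, 0.0521] wrist_force: [-2.3, -2.1, 10.0] time: 16.85 ee_pos: [0.6251, -0.1266, 0.0482] wrist_force: [-0.3, 0.4, 0.4] time: 17.23 ee_pos: [0.6252, -0.1264, 0.0476] wrist_force: [-4.2, 0.4, 12.3] time: 17.6 ee_pos: [0.6253, -0.1264, 0.0475] wrist_force: [-9.2, 1.3, 23.7]
```

The right section is shut too, with the same signature. Now near.

```bash
python3 -m inch '[[[0,0,0,-18,0,0,0],[0,0,0,-18,0,0,0],[0,21,-27,0,0,0,0],[0,21,-27,0,0,0,0],[0,20,-27,0,0,0,0],[0,0,0,10,0,0,0],[0,0,0,9,0,0,0],[0,0,0,0,0,0,0]]]' | grep -E "time|wrist"; python3 s.py
for i in 1 2 3 4 5 6 7; do python3 -m inch '[[[0,0,0,1.2,0,0,0],[0,0,0,1.2,0,0,0],[0,0,0,0,0,0,0]]]'| grep -E "time|ee_pos|wrist"|tr '\n' ' '; done
```

```text
time: 18.6
wrist_force: [0.1, -0.4, -0.1]
t 18.6 boxframe mm [-81.6  -0.2  60. ] rot [-1.7993e+02 -7.0000e-02  1.1956e+02] F [ 0.1 -0.4 -0.1] open 0.0002734205171668805
time: 18.98 ee_pos: [0.5242, -0.1126, 0.0587] wrist_force: [-0.4, -0.8, -0.5] time: 19.35 ee_pos: [0.524, -0.1125, 0.0563] wrist_force: [-0.5, 0.1, -1.1] time: 19.73 ee_pos: [0.5243, -0.1126, 0.0551] wrist_force: [-2.2, 0.1, 8.0] time: 20.1 ee_pos: [0.5244, -0.1128, 0.0532] wrist_force: [-4.6, -0.5, 10.9] time: 20.48 ee_pos: [0.5243, -0.1129, 0.0501] wrist_force: [-2.6, -0.8, 6.2] time: 20.85 ee_pos: [0.5244, -0.1127, 0.0477] wrist_force: [-3.6, -1.1, 7.9] time: 21.22 ee_pos: [0.5245, -0.1128, 0.0474] wrist_force: [-9.5, 0.8, 25.6]
```

```bash
python3 -m inch '[[[0,0,0,-18,0,0,0],[0,0,0,-19,0,0,0],[0,0,41,0,0,0,0],[0,0,41,0,0,0,0],[0,0,41,0,0,0,0],[0,0,41,0,0,0,0],[0,0,0,10,0,0,0],[0,0,0,9,0,0,0]]]' | grep -E "time|wrist"; python3 s.py
for i in 1 2 3 4 5 6 7; do python3 -m inch '[[[0,0,0,1.2,0,0,0],[0,0,0,1.2,0,0,0],[0,0,0,0,0,0,0]]]'| grep -E "time|ee_pos|wrist"|tr '\n' ' '; done
```

```text
time: 22.22
wrist_force: [-0.5, 1.0, -0.1]
t 22.225 boxframe mm [82.  -0.2 61.7] rot [-1.7995e+02 -3.0000e-02  1.1957e+02] F [-0.5  1.  -0.1] open 0.00020676034572391668
time: 22.6 ee_pos: [0.6666, -0.032, 0.0606] wrist_force: [0.5, 0.0, 0.4] time: 22.98 ee_pos: [0.6667, -0.0316, 0.0575] wrist_force: [0.1, -0.2, -0.4] time: 23.35 ee_pos: [0.667, -0.0316, 0.0558] wrist_force: [-0.3, 0.1, 4.5] time: 23.72 ee_pos: [0.6675, -0.0315, 0.0546] wrist_force: [-1.6, 2.0, 11.7] time: 24.1 ee_pos: [0.6678, -0.0312, 0.0526] wrist_force: [-1.3, 1.6, 12.5] time: 24.48 ee_pos: [0.6666, -0.0317, 0.0478] wrist_force: [1.4, 0.5, 4.5] time: 24.85 ee_pos: [0.6669, -0.0316, 0.0476] wrist_force: [-4.9, 0.7, 15.2]
```

All four have clicked. I'll retreat upward and clear of the box, then check.

```bash
python3 -m inch '[[[0,0,0,-20,0,0,0],[0,0,0,-40,0,0,0],[0,0,0,-50,0,0,0],[0,40,-25,-20,0,0,0],[0,45,-25,0,0,0,0],[0,45,-25,0,0,0,0],[0,45,-25,0,0,0,0],[0,0,0,0,0,0,0]]]' | grep -E "time|wrist"; 
python3 -m inch '[[[0,45,-25,0,0,0,0],[0,45,-25,0,0,0,0],[0,0,0,0,0,0,0]]]'| grep -E "time|ee_pos|wrist"
python3 - <<'E'
from h import *
ims=[]
for cam,(u,v) in(("top",(250,130)),("scene",(200,185))):
    c=viewer.camera(cam); ims.append(cv2.resize(c["pixels"][v:v+115,u:u+115,::-1],(400,400),interpolation=cv2.INTER_CUBIC))
    for n in("box","flask","bottle","beaker"): print(cam,n,[(round(m["conf"],2),at_z(c,m["position"],0)[:2].round(3)) for m in finder.mark_of(cam,n)[:2]])
cv2.imwrite("pics/crop7.png",np.hstack(ims))
E
```

```text
time: 25.85
wrist_force: [0.8, -0.1, -0.2]
time: 26.22
ee_pos: [0.4043, 0.1257, 0.1758]
wrist_force: [-0.8, 0.1, -1.0]
top box [(0.84, array([ 0.361, -0.153])), (0.68, array([ 0.6 , -0.07]))]
top flask [(0.22, array([ 0.529, -0.123]))]
top bottle [(0.73, array([0.577, 0.376]))]
top beaker [(0.86, array([ 0.505, -0.365]))]
scene box [(0.95, array([ 0.591, -0.074])), (0.61, array([ 0.37, -0.14]))]
scene flask [(0.76, array([0.432, 0.376]))]
scene bottle [(0.96, array([0.591, 0.375]))]
scene beaker [(0.57, array([ 0.5  , -0.364]))]
```

View pics/crop7.png

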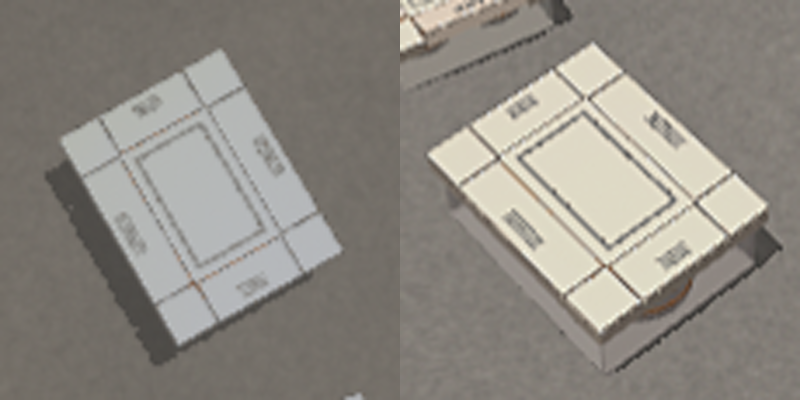

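Both crops show all four sections flush and evenly lit with the corners and the middle panel. The box is still at about (0.595, -0.072), and the glassware hasn't moved.

```bash
python3 -c "
from workcell import bot
print(bot.job_done())"
```

```text
the job is handed in; nothing more can be done
None
```

All four rim sections of the larger box are pressed down and clicked shut; the box and glassware showed no visible movement, and the job was handed in at about 26 s (no verdict came back).

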